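# Read the running sensor tag on a washing-machine drive pulley

### The arm

A 7-joint arm with a two-finger parallel gripper is mounted at the origin on the work surface. World frame = base frame: x ahead of the robot, y to its left, z up, the work surface at z = 0. Lengths are in mm, angles in rad, forces in N, time in s.
With the tool pointing down it reaches from about 350 to 900 mm from the base axis. Payload 8.1 kg.
Tool frame: the origin (TCP) lies between the finger pads, 19 mm behind the fingertips; this is the grasp point; z points along the fingers, y is the line along which they close (so a half turn about z gives the same grasp; the last joint's range is limited). The gripper opens to 92 mm and grips with 3 to 60 N. Pads are 19 mm wide; open, the fingers measure 130 mm over their backs; the gripper's body (75 mm by 190 mm) begins 47 mm behind the grasp point.
Start: joints at [1.133, 0.434, 0.025, 1.573, -0.012, 1.134, -0.075], TCP at [205.339, -590.319, 245.542] pointing down, gripper open.
Joint ranges: [-2.62, 2.62], [-0.44, 2.09], [-1.27, 1.32], [0.08, 2.57], [-1.32, 4.46], [0.12, 2], [-2.74, 2.74]. Speed limits (rad/s): [2.22, 2.22, 3.01, 3.01, 3.14, 3.14, 3.14].

### API

Orientations are given as a rotation vector (axis times angle).
In Python, from rig import r, eyes gives the robot as it stands.
- The arm moves only by the shell command python3 -m jog 'ROWS' [FORCE]. ROWS is JSON, a list of rows, each an object with "xyz": the shift along the tool's x, y, z normalised to -1 to 1, where 1 is 0.02 m, a list of three; "twist": the turn, a rotation vector about the tool's x, y, z normalised to -1 to 1, where 1 is 2 pi rad, a list of three; "jaw": the opening, from 0 (shut) to 1 (fully open). In form: [{"xyz": [dx, dy, dz], "twist": [wx, wy, wz], "jaw": jaw}, ...]. A call has 1 to 12 rows; each row shifts and turns the commanded pose from where the row before left it, along the tool's axes as they then stand; what a row does not reach is not made up. A row lasts 1/10 s, in which the tool goes at most 50 mm and 8.59 degrees, less where a joint would pass 70% of its speed; a pose out of reach is approached as far as the arm can. A call with a number of a shift or a turn outside -1 to 1 is refused whole. A call with a gripper value outside its range is refused whole. The fingers move at their own pace and stop on an object; FORCE is the grip in N (left out, the last holds). Time passes only in rows, so rows that do not move let the fingers close. It gives the time, the measured TCP pose, the force, the opening and the grip force at its end, in the units of the state.
- r.observe(): the state, without advancing time (a new reading comes with each control period).
- eyes.grab_frame(name): name is "side" or "top" or "wrist"; returns a dict with "frame" (420x560x3 uint8, blue, green, red), "K" (3x3 intrinsics, pixels), "R" (3x3) and "t" (3): a world point X has camera coordinates R X + t. Camera axes: x right, y down, z forward; pixel columns grow to the right and rows downward; lengths in mm; the calibration is good to about 2 mm. The wrist camera is an equidistant fisheye: a pixel r from the principal point sees the ray r / f radians off the axis. A picture is of the moment at which its call begins. There is no depth.
- r.job_done(): hands the job in; it is judged then, once.
The state is a dict: "time": time; "joint_pos": joint angles; "dq": joint speeds; "joint_torque": joint torques, N m; "tcp_pos": TCP position; "ee_rot": TCP orientation; "force": force on the tool from outside, world axes, zero at the start; "moment": the same for the moment, N m; "opening": opening from 0.0 (shut) to 1.0 (fully open); "grip_force": force on a finger pad.
Only numpy, scipy, OpenCV 4.12 (cv2) and the standard library are available. Lean on these libraries where they do the work, as an engineer would, in place of code of your own. Each camera call takes 0.05 s, during which the arm holds its last target. There are 200 camera calls.

### The job

Check the new washer bearing: take the hand-held reader out of its cradle, set the drive pulley coasting with a gentle push, and then keep the reader's nose upright and close over the sensor block on the pulley's rim, following it round without touching the pulley, for five seconds on end while the pulley runs free. It should be going at a pace between one turn in three seconds and one turn in eight seconds during the reading. Then stand the reader back in its cradle, let go, and leave everything else on the bench where it is; the pulley may go on turning.

Things in the scene. Friction and masses are not known exactly. Their poses are not given: they have to be found in the camera images.
- pulley (a joint): Angle (rad, endless) of a washing-machine drive pulley, a three-spoke aluminium wheel on a vertical axis; positive is counter-clockwise from above. Nominal 0.9 kg, inertia 0.012 kg m2, drag 0.0005 N m s/rad plus 0.0003 N m dry friction, so a push lets it coast, slowing with a time constant near 20 s (mass 0.7 to 1.3 of nominal). Must stay under 2.6 rad/s and 20 N of contact.
- hub (a point): Point on the pulley's axis level with the rim's flat top, 82 mm above the table; x axis points to the sensor block, turning with it. Rim: radius 110 to 140 mm, 52 to 82 mm above the table. Hub disc: radius 36 mm, same height as the rim; an axle end of radius 13 mm stands 8 mm above it. Between hub and rim are three open windows parted by spokes.
- spoke (a point): Middle of the top face of one of three equal straight spokes, 75 mm from the axis, 82 mm above the table; x axis outward along the spoke. Spokes are 22 mm wide and 22 mm high, at 60 (this one), 180 and 300 degrees counter-clockwise from the sensor block. A tool tip dipped up to 20 mm into a window can push a spoke sideways.
- housing: Fixed bearing housing under the pulley: square steel flange 170 mm wide, 12 mm thick, with a round aluminium boss of radius 48 mm up to 48 mm above the table. Origin under its centre, on the pulley's axis.
- tag (a point): Centre of the top face of the sensor block, black plastic, 34 x 34 mm, 16 mm high, fixed on the pulley's rim 122 mm from the axis, its top 98 mm above the table; turns with the pulley, x axis outward.
- reader: Hand-held reader, a white upright plastic bar 120 mm long, 0.16 kg, loose, standing nose down in its cradle. Origin: middle of its nose's end face; z up along the bar. The lowest 20 mm is a round black nose of radius 15 mm; above it the body is 36 mm along x and 30 mm along y (grip across y). Screen on its -x face.
- cradle_floor (a point): Centre of the inner floor of the reader's cradle, 10 mm above the table. The cradle is a fixed grey upright pocket, inside 46 mm along x and 40 mm along y, walls 10 mm, rim 55 mm above the table, on a flat foot 100 x 90 x 8 mm. The reader stands in it, nose on the floor, with its axes along the cradle's.
- nose (a point): Centre of the end face of the reader's nose (the same point as the reader's origin); this end is to be kept over the sensor block.
- grease: Bystander: small closed jar, radius 34 mm, 70 mm high, origin under its centre; to be left alone.
- bearing: Bystander: old ball bearing, a steel ring of 62 mm diameter, 16 mm high, lying flat, origin under its centre; to be left alone.
- spanner: Bystander: spanner 170 mm long lying on the table; to be left alone.
- driver: Bystander: screwdriver lying on the table; to be left alone.
- bolts: Bystander: grey tray 120 x 160 x 35 mm, origin under its centre; to be left alone.
Things that resemble listed ones, but are neither listed nor needed, are in the scene too. Several things have the shape of the reader; the one meant has the colours described above. What is shaped like the part that bears cradle_floor but orange is not meant.

How it is judged (in metres and radians):
On the way, in this order (a step that is already met when the one before it is completed fails the run):
1. the reader is lifted clear of its cradle (z of nose in the frame of cradle_floor above 0.055 m), for 0.2 s.
2. for five seconds on end the reader's nose stays within 30 mm of the top of the sensor block, upright within 0.25 rad, while the pulley turns freely (touched by nothing) at more than 0.6 rad/s (distance between nose and tag below 0.03 m and angle between reader's own z axis and vertical below 0.25 rad and contact force between pulley and anything else below 0.3 N and (velocity of joint pulley above 0.6 rad/s or velocity of joint pulley below -0.6 rad/s)), for 5 s.
At the end, for the whole second after the job is handed in: The reader stands released and at rest in its cradle: nose within 12 mm of the pocket's middle and within 6 mm of its floor, upright within 0.15 rad, moving under 0.02 m/s. The pulley may still be turning (horizontal distance between nose and cradle_floor below 0.012 m and z of nose in the frame of cradle_floor below 0.006 m and angle between reader's own z axis and vertical below 0.15 rad and linear speed of reader below 0.02 m/s and contact force between reader and the fingers below 0.1 N); the robot touches nothing.
It fails at once if the pulley is spun too fast (over 2.6 rad/s) (velocity of joint pulley above 2.6 rad/s or velocity of joint pulley below -2.6 rad/s).
It fails at once if the pulley is struck or pressed with more than 20 N (contact force between pulley and anything else above 20 N).
It fails at once if the reader is dropped or tipped over (more than 0.7 rad from upright) (angle between reader's own z axis and vertical above 0.7 rad).
It fails at once if a bystander is shifted by more than 20 mm (distance of any of grease, bearing, spanner, driver, bolts from where it was at the start of the episode above 0.02 m).
It also fails if it takes over 61 s, if anything falls off the work surface, if the arm or the gripper's body presses on something with over 40 N, if the wrist force passes 120 N, or if a joint passes its speed limit or range.

## Working session

There is one attempt and no reset: what is moved stays moved. The work goes in short steps, Python scripts to look and compute and a shell command to move; the robot and the scene stay as the last step left them, time stands still between calls to the robot, and variables do not carry over. Pictures are saved under pics/ and viewed, at most 10 in all, crops included, and the job is handed in when it is done.

```bash
ls; mkdir -p pics; python3 - <<'E'
from rig import r, eyes
import cv2,numpy as np
s=r.observe(); print(s['time'],s['tcp_pos'],s['ee_rot'],s['opening'])
for n in ['top','side']:
    d=eyes.grab_frame(n); cv2.imwrite(f'pics/{n}0.png',cv2.resize(d['frame'],(800,600),interpolation=cv2.INTER_CUBIC)); cv2.imwrite(f'pics/raw_{n}0.png',d['frame'])
    np.savez(f'cal_{n}.npz',K=d['K'],R=d['R'],t=d['t']); print(n,d['K'].tolist(),d['R'].tolist(),d['t'].tolist())
E
```

```text
pics
0.0 [ 205.14386759 -589.87538138  244.73058932] [-3.09619664e+00 -5.23017229e-01  6.34919851e-04] 1.0011830196571772
top [[534.566207786327, 0.0, 276.82557636396496], [0.0, 534.566207786327, 218.32124723574015], [0.0, 0.0, 1.0]] [[-0.0010496703453594465, -0.9999132692723408, 0.013128294834631151], [-0.9971289444293175, 5.2556674328014214e-05, -0.07572229142776349], [0.07571503399881187, -0.013170086214407005, -0.9970425178775797]] [35.9501449714685, 529.0807335355846, 1205.6835127493944]
side [[480.0703125600934, 0.0, 284.9897970547413], [0.0, 480.0703125600934, 205.141856602118], [0.0, 0.0, 1.0]] [[-0.8372137496105685, -0.5465736475005335, 0.018176504641287797], [-0.3986802070463244, 0.5872528031578822, -0.7044063015708404], [0.3743357182697264, -0.5969852536212034, -0.709564216252705]] [438.04348023133474, 247.5950202852571, 894.0256530695224]
```

View pics/top0.png

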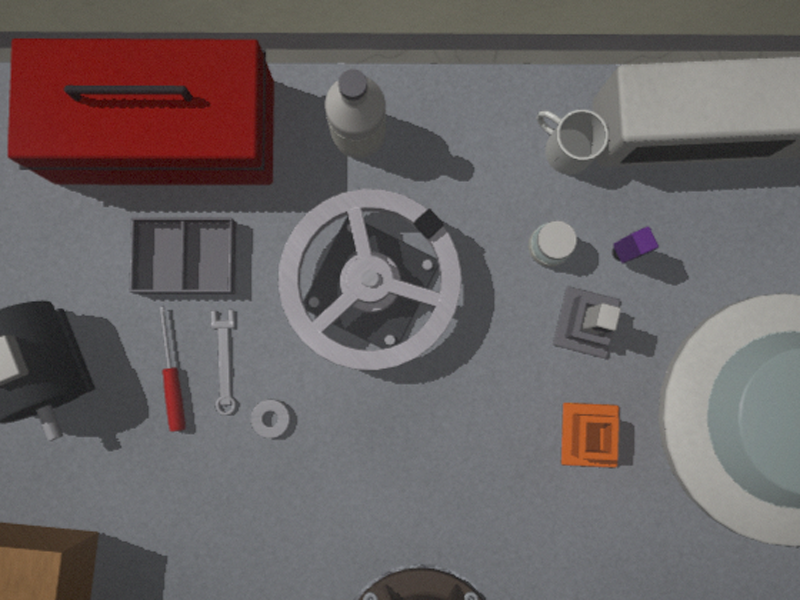

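View pics/side0.png

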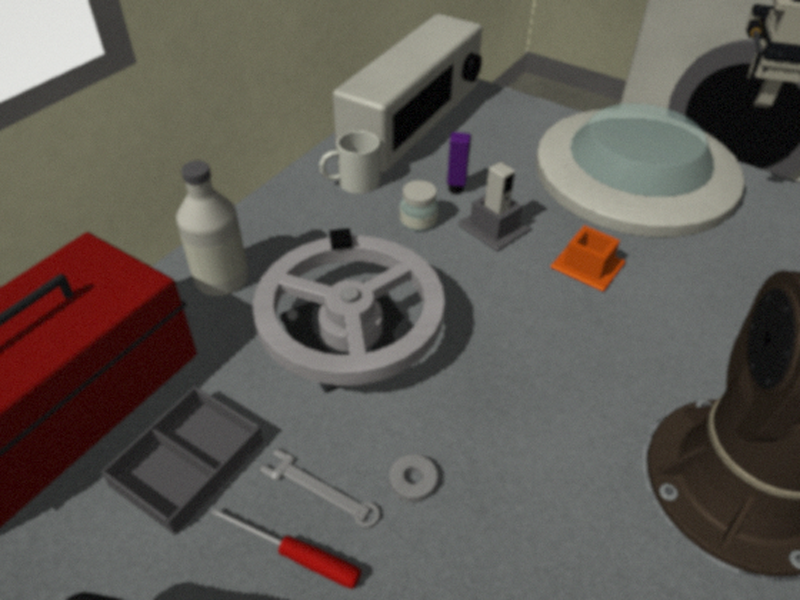

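Candidates for the reader, in top-picture pixels: the white bar in the grey cradle at (601,317), and the purple bar at (635,244). The white one fits because it is white and stands in the grey cradle; the purple one and the empty orange cradle at (591,435) are decoys. I'll confirm with a crop.

```bash
cat > h.py <<'E'
import numpy as np,cv2
def back(n,u,v,z):
    c=np.load(f'cal_{n}.npz'); d=c['R'].T@np.linalg.inv(c['K'])@[u,v,1]; o=-c['R'].T@c['t']
    return o+d*(z-o[2])/d[2]
def proj(n,X):
    c=np.load(f'cal_{n}.npz'); p=c['K']@(c['R']@np.array(X,float)+c['t']); return p[:2]/p[2]
E
python3 - <<'E'
import cv2,numpy as np
from h import *
a=cv2.imread('pics/raw_top0.png')[190:260,380:450]; b=cv2.imread('pics/raw_side0.png')[100:180,310:380]
c=cv2.imread('pics/raw_top0.png')[125:265,190:330]
f=lambda x,s:cv2.resize(x,s,interpolation=cv2.INTER_CUBIC)
cv2.imwrite('pics/crop1.png',np.hstack([np.vstack([f(a,(300,300)),f(b,(300,300))]),f(c,(500,600))]))
s=.7
print('hub',back('top',371*s,279*s,90),'tag',back('top',429*s,222*s,98),'reader',back('top',603*s,317*s,130))
E
```

```text
hub [573.80494646  73.64755147  90.        ] tag [659.87099575 -14.313909    98.        ] reader [ 513.2086564  -266.85378576  130.        ]
```

View pics/crop1.png

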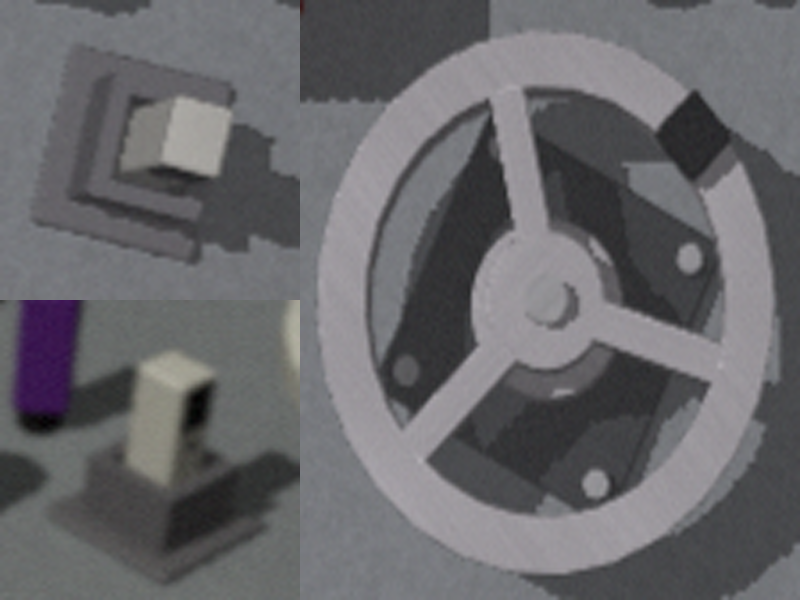

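The crop shows the white bar with a dark screen in the grey cradle (top raw about (427,221)), so that is the reader. The sensor block is black, on the rim. Next I compute the poses from corners.

```bash
python3 - <<'E'
from h import *
k=70/300
cr=lambda x,y:(380+x*k,190+y*k)
F=np.array([back('top',*cr(*p),8)[:2] for p in [(80,45),(235,88),(197,262),(33,220)]])
print(F.round(1),'centre',F.mean(0))
for i in range(4):
    d=F[(i+1)%4]-F[i]; print(np.hypot(*d),np.degrees(np.arctan2(d[1],d[0])))
T=np.array([back('top',*cr(*p),130)[:2] for p in [(178,97),(233,107),(220,178),(165,170)]])
print(T.round(1),T.mean(0))
for i in range(4):
    d=T[(i+1)%4]-T[i]; print(np.hypot(*d),np.degrees(np.arctan2(d[1],d[0])))
# pulley rim fit: outer r 140 at z=82 ; crop c scale x 140/500, y 140/600
q=lambda x,y:(190+x*140/500-300*140/500,125+y*140/600)
P=np.array([back('top',*q(*p),82)[:2] for p in [(545,33),(318,290),(550,573),(773,320),(370,480),(720,480),(385,120)]])
A=np.c_[2*P,np.ones(len(P))]; s=np.linalg.lstsq(A,(P**2).sum(1),rcond=None)[0]; print('hub',s[:2],np.sqrt(s[2]+s[:2]@s[:2]))
t=back('top',*q(695,132),98)[:2]; d=t-s[:2]; print('axle',back('top',*q(546,298),90),'tag',t,np.hypot(*d),np.degrees(np.arctan2(*d[::-1])))
from scipy.spatial.transform import Rotation as Ro
print(Ro.from_rotvec([-3.09619664e+00,-5.23017229e-01,6.3e-4]).as_matrix().round(3))
E
```

```text
[[ 571.6 -248.2]
 [ 548.1 -332.1]
 [ 453.9 -309.3]
 [ 476.6 -221. ]] centre [ 512.55307232 -277.64686927]
87.17540445441146 -105.59438108505952
96.98133266657352 166.40095400611975
91.2288482155355 75.5870030798379
98.80563444394716 -15.975566542133281
[[ 532.7 -266.1]
 [ 527.8 -293. ]
 [ 493.  -285.8]
 [ 496.9 -258.9]] [ 512.59990936 -275.94494929]
27.321303865564246 -100.34000591673475
35.47235525379739 168.3231690522816
27.11709965891976 81.69917898330506
36.43265100158186 -11.29337265697404
hub [573.97682942  75.33684095] 138.6408081796705
axle [575.47582022  75.42638375  90.        ] tag [658.99509665 -14.96041719] 124.02298411926793 -46.72473335963525
[[ 0.945  0.328 -0.001]
 [ 0.328 -0.945  0.001]
 [-0.    -0.002 -1.   ]]
```

```bash
python3 -m jog '[{"xyz":[0,0,0],"twist":[0,0,0.0233],"jaw":1},{"xyz":[0,0,0],"twist":[0,0,0.0233],"jaw":1},{"xyz":[0,0,0],"twist":[0,0,0.0233],"jaw":1},{"xyz":[0,0,0],"twist":[0,0,0.0233],"jaw":1},{"xyz":[0.58,-1,0],"twist":[0,0,0],"jaw":1},{"xyz":[0.58,-1,0],"twist":[0,0,0],"jaw":1},{"xyz":[0.58,-1,0],"twist":[0,0,0],"jaw":1},{"xyz":[0.58,-1,0],"twist":[0,0,0],"jaw":1},{"xyz":[0.58,-1,0],"twist":[0,0,0],"jaw":1},{"xyz":[0.58,-1,0],"twist":[0,0,0],"jaw":1},{"xyz":[0.58,-1,0],"twist":[0,0,0],"jaw":1},{"xyz":[0.58,-1,0],"twist":[0,0,0],"jaw":1}]' 25
python3 -m jog '[{"xyz":[0.58,-1,0],"twist":[0,0,0],"jaw":1},{"xyz":[0.58,-1,0],"twist":[0,0,0],"jaw":1},{"xyz":[0.58,-1,0],"twist":[0,0,0],"jaw":1},{"xyz":[0.58,-1,0],"twist":[0,0,0],"jaw":1},{"xyz":[0.58,-1,0],"twist":[0,0,0],"jaw":1},{"xyz":[0.58,-1,0],"twist":[0,0,0],"jaw":1},{"xyz":[0.58,-1,0],"twist":[0,0,0],"jaw":1},{"xyz":[0.58,-1,0],"twist":[0,0,0],"jaw":1},{"xyz":[0.58,-1,0],"twist":[0,0,0],"jaw":1},{"xyz":[0.58,-1,0],"twist":[0,0,0],"jaw":1}]' 25
cat > st.py <<'E'
from rig import r
from scipy.spatial.transform import Rotation as Ro
import numpy as np,sys
s=r.observe();M=Ro.from_rotvec(s['ee_rot']).as_matrix()
print(s['time'],np.round(s['tcp_pos'],1),'yaw',np.degrees(np.arctan2(M[1,0],M[0,0])).round(1),'tilt',M[:,2].round(3),'f',np.round(s['force'],1),s['opening'],s['grip_force'])
if len(sys.argv)>3: print('to goal units',(M.T@(np.array(sys.argv[1:4],float)-s['tcp_pos'])/20).round(2))
E
python3 st.py 512.5 -277 111
python3 - <<'E'
from rig import eyes
import cv2
cv2.imwrite('pics/w1.png',cv2.resize(eyes.grab_frame('wrist')['frame'],(800,600)))
E
```

```text
time: 1.3
tcp_pos: [335.4, -457.4, 245.2]
ee_rot: [-3.116, 0.393, 0.001]
force: [-0.6, -0.0, 0.2]
opening: 0.997
grip_force: 0.0
time: 2.3
tcp_pos: [497.3, -292.6, 245.2]
ee_rot: [-3.117, 0.393, 0.001]
force: [0.1, -0.8, 0.3]
opening: 0.998
grip_force: 0.0
2.3 [ 497.3 -292.6  245.2] yaw -14.4 tilt [-0.001  0.    -1.   ] f [ 0.1 -0.8  0.3] 0.9976497678948205 0.0
to goal units [ 0.55 -0.94  6.71]
```

View pics/w1.png

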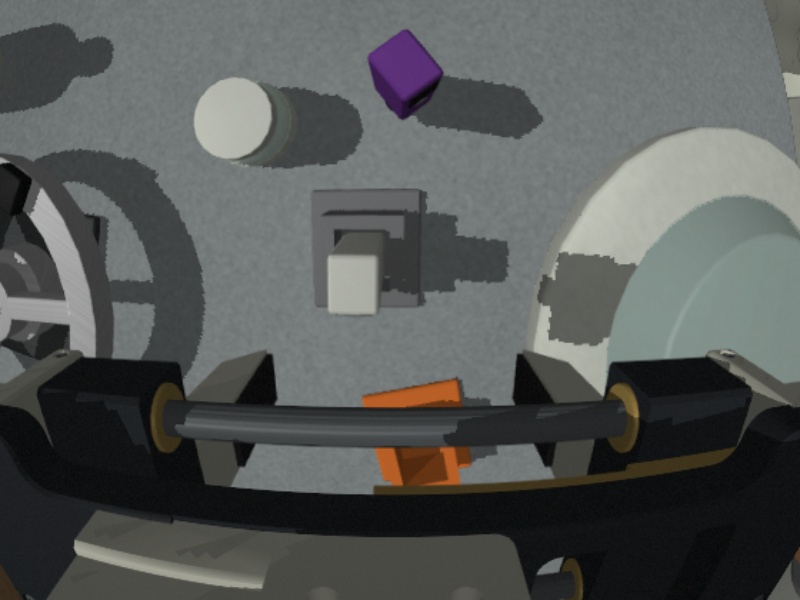

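The wrist view shows the white reader at (354,284), its edges parallel to the image, so the yaw is right. Quick position check from this view.

```bash
cat > wr.py <<'E'
import numpy as np
def wback(d,u,v,z):
    K=d['K'];x=(u-K[0,2])/K[0,0];y=(v-K[1,2])/K[1,1];th=np.hypot(x,y)
    c=np.array([x/th*np.sin(th),y/th*np.sin(th),np.cos(th)]) if th>1e-9 else np.array([0,0,1.])
    w=d['R'].T@c;o=-d['R'].T@d['t'];return o+w*(z-o[2])/w[2]
E
python3 - <<'E'
from rig import eyes
from wr import *
d=eyes.grab_frame('wrist');s=.7
print('reader top',np.mean([wback(d,u*s,v*s,130) for u,v in[(332,254),(378,254),(376,315),(329,313)]],0))
print('foot',np.mean([wback(d,u*s,v*s,8) for u,v in[(313,190),(420,189),(421,301),(313,306)]],0))
E
python3 -m jog '[{"xyz":[0.55,-0.94,0.6],"twist":[0,0,0],"jaw":1},{"xyz":[0,0,1],"twist":[0,0,0],"jaw":1},{"xyz":[0,0,1],"twist":[0,0,0],"jaw":1},{"xyz":[0,0,1],"twist":[0,0,0],"jaw":1}]'
```

```text
reader top [ 518.60550186 -268.83514355  130.        ]
foot [ 519.92313179 -268.77462737    8.        ]
time: 2.8
tcp_pos: [511.7, -278.3, 172.6]
ee_rot: [3.117, -0.393, -0.001]
force: [-0.2, -0.7, -0.4]
opening: 1.002
grip_force: 0.0
```

```bash
python3 st.py 514 -274 111; python3 - <<'E'
from h import *
print('side',back('side',351.5,118.7,130), back('side',351.5,117.5,130))
print('side foot',np.mean([back('side',310+x*70/300,100+(y-300)*80/300,8) for x,y in [(50,515),(163,583),(272,520)]][0:3:2],0))
from rig import eyes
from wr import *
d=eyes.grab_frame('wrist');print('wrist cam at',-d['R'].T@d['t'])
cv2.imwrite('pics/w2.png',cv2.resize(d['frame'],(800,600)))
np.savez('w2.npz',K=d['K'],R=d['R'],t=d['t'])
E
```

```text
2.8 [ 511.7 -278.3  172.6] yaw -14.4 tilt [-0.001 -0.    -1.   ] f [-0.2 -0.7 -0.4] 1.0019530319610992 0.0
to goal units [ 0.06 -0.24  3.08]
side [ 512.46672989 -272.26857534  130.        ] [ 514.78423301 -276.71045231  130.        ]
side foot [ 508.97547523 -274.26484172    8.        ]
wrist cam at [ 584.89622487 -296.87068469  311.64636436]
```

View pics/w2.png

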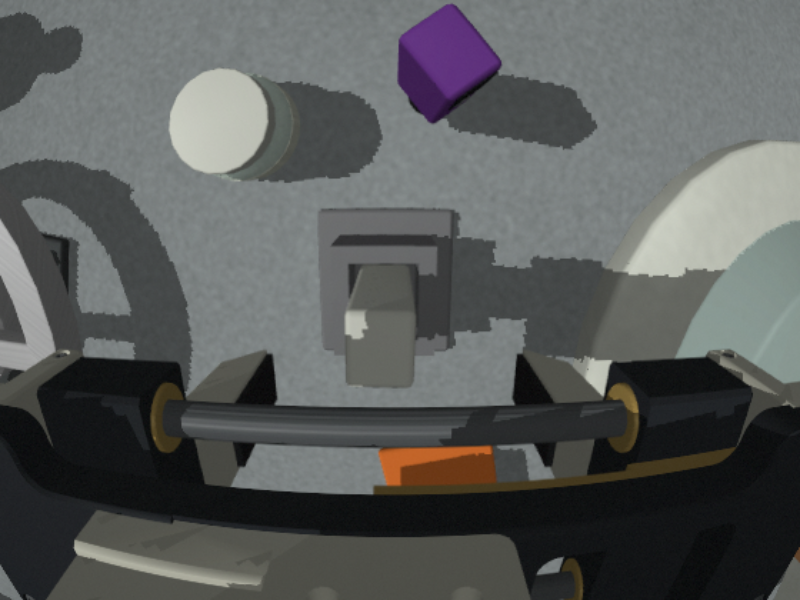

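Reader centred about col 380 against finger midline 394, so it is a few mm left. Correct, descend and grip.

```bash
python3 -m jog '[{"xyz":[0.06,-0.24,0.4],"twist":[0,0,0],"jaw":1},{"xyz":[0,0,0.9],"twist":[0,0,0],"jaw":1},{"xyz":[0,0,0.9],"twist":[0,0,0],"jaw":1},{"xyz":[0,0,0.7],"twist":[0,0,0],"jaw":1},{"xyz":[0,0,0.18],"twist":[0,0,0],"jaw":1},{"xyz":[0,0,0],"twist":[0,0,0],"jaw":0.5},{"xyz":[0,0,0],"twist":[0,0,0],"jaw":0.36},{"xyz":[0,0,0],"twist":[0,0,0],"jaw":0.2},{"xyz":[0,0,0],"twist":[0,0,0],"jaw":0},{"xyz":[0,0,0],"twist":[0,0,0],"jaw":0},{"xyz":[0,0,0],"twist":[0,0,0],"jaw":0}]' 25; python3 st.py 514 -274 111
```

```text
time: 3.95
tcp_pos: [514.7, -273.6, 112.1]
ee_rot: [3.117, -0.393, 0.001]
force: [0.3, 1.0, -0.2]
opening: 0.529
grip_force: 0.0
3.95 [ 514.7 -273.6  112.1] yaw -14.4 tilt [ 0. -0. -1.] f [ 0.3  1.  -0.2] 0.5286793540126299 0.0
to goal units [-0.03  0.03  0.06]
```

```bash
python3 -m jog '[{"xyz":[0,0,0],"twist":[0,0,0],"jaw":0},{"xyz":[0,0,0],"twist":[0,0,0],"jaw":0},{"xyz":[0,0,0],"twist":[0,0,0],"jaw":0},{"xyz":[0,0,0],"twist":[0,0,0],"jaw":0},{"xyz":[0,0,0],"twist":[0,0,0],"jaw":0}]' 25; python3 st.py 514.5 -273.6 240
python3 - <<'E'
# pulley push plan: nose path (world) around hub, and tool axes
E
```

```text
time: 4.45
tcp_pos: [514.6, -273.6, 111.9]
ee_rot: [-3.117, 0.393, 0.0]
force: [-0.2, 0.1, -0.4]
opening: 0.327
grip_force: 24.9
4.45 [ 514.6 -273.6  111.9] yaw -14.4 tilt [-0.  0. -1.] f [-0.2  0.1 -0.4] 0.32673112797705534 24.868327975273132
to goal units [-0.01  0.   -6.4 ]
```

```bash
cat > pul.py <<'E'
import numpy as np,cv2
H=np.array([574.5,75.4]); A=np.radians(np.arange(0,360,.5))
def polar(img,c,z,rs,up=None):
    P=np.array([[[H[0]+r*np.cos(a),H[1]+r*np.sin(a),z] for a in A] for r in rs])
    q=(P@c['R'].T+c['t'])@c['K'].T; q=(q[...,:2]/q[...,2:]).astype(np.float32)
    g=cv2.cvtColor(img,cv2.COLOR_BGR2GRAY)
    return cv2.remap(g,q[...,0],q[...,1],cv2.INTER_LINEAR,borderValue=128).astype(float).mean(0)
def box(p,deg):
    n=int(deg*2)|1; return np.convolve(np.r_[p[-n:],p,p[:n]],np.ones(n)/n,'same')[n:-n]
def angle(img,c,near=None,win=60):
    t=polar(img,c,98,range(112,133,4)); s=polar(img,c,82,range(62,100,4))
    T=-np.clip(box(t,14),0,140); n=box(s,8)-box(s,50); n=np.clip(n,-60,60)
    S=T+.5*sum(np.roll(n,-2*k) for k in(60,180,300))
    if near is not None:
        d=(np.degrees(A)-near+180)%360-180; S=np.where(abs(d)<win,S,-999)
    i=int(S.argmax()); return (np.degrees(A[i])+180)%360-180,round(S[i]),round(T[i]),[round(n[(i+2*k)%720]) for k in(60,180,300)]
def look(near=None,win=60,names=('top','side')):
    from rig import r,eyes
    for n in names:
        t=r.observe()['time'];d=eyes.grab_frame(n)
        print(n,t,*angle(d['frame'],d,near,win))
E
cat > arc.py <<'E'
# nose arc: start angle deg, radius, yaw deg, tangential steps mm -> tool units x,y
import sys,numpy as np
a,r,yaw=map(float,sys.argv[1:4]);c,s=np.cos(np.radians(yaw)),np.sin(np.radians(yaw));a=np.radians(a)
for st in map(float,sys.argv[4:]):
    b=a+st/r; d=r*np.array([np.cos(b)-np.cos(a),np.sin(b)-np.sin(a)])/20; print('[%.2f,%.2f]'%(c*d[0]+s*d[1],s*d[0]-c*d[1]),end=' ');a=b
print('end',np.degrees(a))
E
python3 - <<'E'
from pul import *
for n in('top','side'): print(n,angle(cv2.imread(f'pics/raw_{n}0.png'),np.load(f'cal_{n}.npz')))
E
python3 -m jog '[{"xyz":[0,0,-0.4],"twist":[0,0,0],"jaw":0},{"xyz":[0,0,-1],"twist":[0,0,0],"jaw":0},{"xyz":[0,0,-1],"twist":[0,0,0],"jaw":0},{"xyz":[0,0,-1],"twist":[0,0,0],"jaw":0},{"xyz":[0,0,-1],"twist":[0,0,0],"jaw":0},{"xyz":[0,0,-1],"twist":[0,0,0],"jaw":0},{"xyz":[0,0,-1],"twist":[0,0,0],"jaw":0}]'
python3 st.py 625.1 -35.6 230
python3 arc.py -65.5 122 -14.4 2 2 2 3 4 6 8 10 12 14 16 17 17 17 17 17 12 10
```

```text
top (np.float64(-47.0), 47, -43, [60, 60, 60])
side (np.float64(-46.0), 32, -18, [29, 33, 38])
time: 5.15
tcp_pos: [514.4, -273.5, 241.2]
ee_rot: [3.117, -0.393, -0.0]
force: [-0.1, -0.2, -2.5]
opening: 0.326
grip_force: 24.9
5.15 [ 514.4 -273.5  241.2] yaw -14.4 tilt [-0. -0. -1.] f [-0.1 -0.2 -2.5] 0.3255253109492011 24.866867065429688
to goal units [  2.41 -12.9    0.56]
[0.08,-0.06] [0.08,-0.06] [0.08,-0.07] [0.11,-0.10] [0.14,-0.14] [0.21,-0.22] [0.26,-0.31] [0.29,-0.40] [0.31,-0.51] [0.29,-0.64] [0.24,-0.76] [0.15,-0.84] [0.03,-0.85] [-0.09,-0.84] [-0.20,-0.82] [-0.32,-0.79] [-0.29,-0.53] [-0.28,-0.41] end 21.85258188060092
```

```bash
python3 -m jog '[{"xyz":[0.19,-1,0.05],"twist":[0,0,0],"jaw":0},{"xyz":[0.19,-1,0.05],"twist":[0,0,0],"jaw":0},{"xyz":[0.19,-1,0.05],"twist":[0,0,0],"jaw":0},{"xyz":[0.19,-1,0.05],"twist":[0,0,0],"jaw":0},{"xyz":[0.19,-1,0.05],"twist":[0,0,0],"jaw":0},{"xyz":[0.19,-1,0.05],"twist":[0,0,0],"jaw":0},{"xyz":[0.19,-1,0.05],"twist":[0,0,0],"jaw":0},{"xyz":[0.19,-1,0.05],"twist":[0,0,0],"jaw":0},{"xyz":[0.19,-1,0.05],"twist":[0,0,0],"jaw":0},{"xyz":[0.19,-1,0],"twist":[0,0,0],"jaw":0},{"xyz":[0.19,-1,0],"twist":[0,0,0],"jaw":0},{"xyz":[0.19,-1,0],"twist":[0,0,0],"jaw":0}]'
python3 -m jog '[{"xyz":[0.13,-0.9,0],"twist":[0,0,0],"jaw":0},{"xyz":[0,0,0],"twist":[0,0,0],"jaw":0},{"xyz":[0,0,0],"twist":[0,0,0],"jaw":0}]'
python3 st.py 625.1 -35.6 192
python3 - <<'E'
from rig import eyes
import cv2,numpy as np
from wr import *
f={n:eyes.grab_frame(n) for n in('side','wrist')}
a=f['side']['frame'][80:290,150:430]
cv2.imwrite('pics/p3.png',np.vstack([cv2.resize(a,(400,300),interpolation=2),cv2.resize(f['wrist']['frame'],(400,300))]))
E
```

```text
time: 6.35
tcp_pos: [618.5, -51.7, 231.3]
ee_rot: [3.117, -0.393, -0.0]
force: [0.1, -0.4, -2.2]
opening: 0.327
grip_force: 24.9
time: 6.65
tcp_pos: [625.2, -35.6, 230.9]
ee_rot: [3.117, -0.392, -0.001]
force: [-0.9, 0.5, -1.7]
opening: 0.325
grip_force: 24.9
6.65 [625.2 -35.6 230.9] yaw -14.3 tilt [-0. -0. -1.] f [-0.9  0.5 -1.7] 0.3253895558143379 24.866312742233276
to goal units [-0.01  0.    1.95]
```

View pics/p3.png

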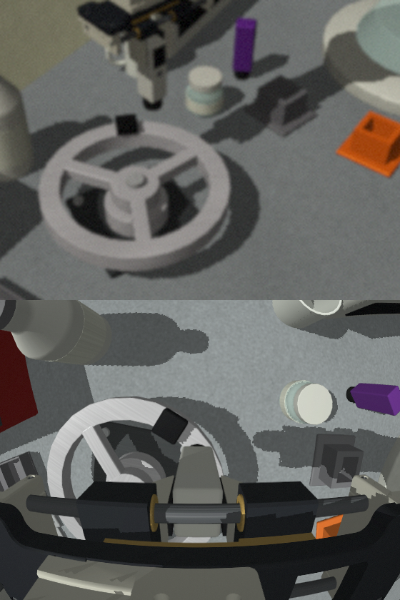

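```bash
python3 -c "
from h import *
print(proj('side',[625.2,-35.6,129]))"
python3 arc.py -65.5 122 -14.4 2 2 2 3 4 6 8 10 12 14 16 17 17 17 14 14 15 15 15 15
python3 -m jog '[{"xyz":[0,0,0.5],"twist":[0,0,0],"jaw":0},{"xyz":[0,0,0.9],"twist":[0,0,0],"jaw":0},{"xyz":[0,0,0.5],"twist":[0,0,0],"jaw":0},{"xyz":[0,0,0],"twist":[0,0,0],"jaw":0}]'
python3 -c "
from pul import *
look()"
```

```text
[256.13428858 153.65992746]
[0.08,-0.06] [0.08,-0.06] [0.08,-0.07] [0.11,-0.10] [0.14,-0.14] [0.21,-0.22] [0.26,-0.31] [0.29,-0.40] [0.31,-0.51] [0.29,-0.64] [0.24,-0.76] [0.15,-0.84] [0.03,-0.85] [-0.09,-0.84] [-0.16,-0.68] [-0.24,-0.66] [-0.34,-0.67] [-0.42,-0.62] [-0.49,-0.57] [-0.55,-0.50] end 36.88098306436022
time: 7.15
tcp_pos: [624.0, -36.2, 190.9]
ee_rot: [3.116, -0.394, -0.006]
force: [0.3, 0.4, -1.3]
opening: 0.326
grip_force: 24.9
top 7.15 -51.0 -32 -119 [59, 60, 55]
side 7.2 -46.0 33 -19 [31, 34, 40]
```

```bash
python3 -m jog '[{"xyz":[0.08,-0.06,0],"twist":[0,0,0],"jaw":0},{"xyz":[0.08,-0.06,0],"twist":[0,0,0],"jaw":0},{"xyz":[0.08,-0.07,0],"twist":[0,0,0],"jaw":0},{"xyz":[0.11,-0.1,0],"twist":[0,0,0],"jaw":0},{"xyz":[0.14,-0.14,0],"twist":[0,0,0],"jaw":0},{"xyz":[0.21,-0.22,0],"twist":[0,0,0],"jaw":0},{"xyz":[0.26,-0.31,0],"twist":[0,0,0],"jaw":0},{"xyz":[0.29,-0.4,0],"twist":[0,0,0],"jaw":0},{"xyz":[0.31,-0.51,0],"twist":[0,0,0],"jaw":0},{"xyz":[0.29,-0.64,0],"twist":[0,0,0],"jaw":0},{"xyz":[0.24,-0.76,0],"twist":[0,0,0],"jaw":0},{"xyz":[0.15,-0.84,0],"twist":[0,0,0],"jaw":0}]'
python3 -m jog '[{"xyz":[0.03,-0.85,0],"twist":[0,0,0],"jaw":0},{"xyz":[-0.09,-0.84,0],"twist":[0,0,0],"jaw":0},{"xyz":[-0.16,-0.68,-0.9],"twist":[0,0,0],"jaw":0},{"xyz":[-0.24,-0.66,-0.1],"twist":[0,0,0],"jaw":0},{"xyz":[-0.34,-0.67,0],"twist":[0,0,0],"jaw":0},{"xyz":[-0.42,-0.62,0],"twist":[0,0,0],"jaw":0}]'
python3 -c "
from pul import *
look();look()"; python3 st.py
```

```text
time: 8.45
tcp_pos: [690.1, 34.3, 192.8]
ee_rot: [-3.117, 0.393, -0.0]
force: [0.2, 0.1, -1.7]
opening: 0.326
grip_force: 24.9
time: 9.05
tcp_pos: [686.3, 123.9, 212.3]
ee_rot: [3.117, -0.393, -0.001]
force: [-0.8, 0.7, -2.0]
opening: 0.328
grip_force: 24.9
top 9.05 -13.5 -43 -49 [2, 1, 9]
side 9.1 48.5 23 -18 [50, 40, -9]
top 9.15 -12.5 -45 -50 [2, 1, 7]
side 9.2 57.5 24 -15 [36, 41, 1]
9.25 [686.6 122.6 212.4] yaw -14.3 tilt [-0.001 -0.001 -1.   ] f [-0.9  0.5 -2.4] 0.32536852392745125 24.866324365139008
```

```bash
cat > plan.py <<'E'
import sys,json,os,numpy as np
from rig import r,eyes
from pul import angle,H
from scipy.optimize import least_squares
from scipy.spatial.transform import Rotation as Ro
nl,N=int(sys.argv[1]),int(sys.argv[2]); TCPZ=float(sys.argv[3])
L=json.load(open('log.json')) if os.path.exists('log.json') else [[9.1,48.5],[9.2,57.5]]
tau=24.
def th(p,t):
    dt=np.asarray(t)-L[0][0]; w=p[1]; e=1-np.exp(-dt/p[2]); 
    return p[0]+np.degrees((w+.025*p[2])*p[2]*e-.025*p[2]*dt)
def fit():
    D=np.array(L)
    f=lambda p:np.r_[th(p,D[:,0])-D[:,1],(p[2]-tau)/6,(p[1]-1.5)/.05]
    return least_squares(f,[48.5,1.5,tau],loss='soft_l1').x
for i in range(nl):
    p=fit(); t=r.observe()['time']; d=eyes.grab_frame('side'); pr=float(th(p,t))
    a,S,T,n=angle(d['frame'],d,pr,20); m=pr+(a-pr+180)%360-180
    print('obs',t,round(m,1),'pred',round(pr,1),S,T,n); L.append([t,float(m)])
json.dump(L,open('log.json','w')); p=fit(); s=r.observe(); t=s['time']
w=np.radians(th(p,t+.05)-th(p,t-.05))/.1
M=Ro.from_rotvec(s['ee_rot']).as_matrix(); x=np.array(s['tcp_pos'])
tag=lambda t:np.r_[H+122*np.array([np.cos(np.radians(th(p,t))),np.sin(np.radians(th(p,t)))]),TCPZ]
print('t',t,'w',w.round(3),'tau',p[2].round(1),'tagang',round(float(th(p,t))%360,1),'gap',(tag(t)-x).round(1))
lim=.97*20
for k in range(1,40):
    d=M.T@(tag(t+.1*k)-x)
    if max(abs(d))<=lim*k: break
print('intercept',k); q=x
out=[]
for i in range(1,N+1):
    g=x+(tag(t+.1*k)-x)*i/k if i<=k else tag(t+.1*i)
    u=M.T@(g-q)/20; u=np.round(u,2); out.append(u.tolist()); q=q+M@u*20
print(out)
E
python3 plan.py 2 12 211
```

```text
obs 9.25 61.0 pred 61.6 26 -16 [36, 42, 7]
obs 9.3 65.5 pred 65.6 26 -15 [33, 42, 8]
t 9.35 w 1.475 tau 24.0 tagang 69.8 gap [-70.5  68.7  -1.7]
intercept 12
[[-0.91, 0.32, 0.01], [-0.92, 0.32, 0.0], [-0.91, 0.32, 0.01], [-0.92, 0.33, 0.01], [-0.91, 0.32, 0.01], [-0.92, 0.32, 0.0], [-0.91, 0.32, 0.01], [-0.92, 0.32, 0.01], [-0.91, 0.32, 0.0], [-0.92, 0.32, 0.01], [-0.91, 0.32, 0.01], [-0.92, 0.33, 0.01]]
```

```bash
python3 -m jog '[{"xyz":[-0.91,0.32,0],"twist":[0,0,0],"jaw":0},{"xyz":[-0.92,0.32,0.01],"twist":[0,0,0],"jaw":0},{"xyz":[-0.91,0.32,0.01],"twist":[0,0,0],"jaw":0},{"xyz":[-0.92,0.33,0.01],"twist":[0,0,0],"jaw":0},{"xyz":[-0.91,0.32,0.01],"twist":[0,0,0],"jaw":0},{"xyz":[-0.92,0.32,0],"twist":[0,0,0],"jaw":0},{"xyz":[-0.91,0.32,0],"twist":[0,0,0],"jaw":0},{"xyz":[-0.92,0.32,0],"twist":[0,0,0],"jaw":0},{"xyz":[-0.91,0.32,0],"twist":[0,0,0],"jaw":0},{"xyz":[-0.92,0.32,0],"twist":[0,0,0],"jaw":0}]'; python3 plan.py 2 12 211
```

```text
time: 10.35
tcp_pos: [493.4, 104.6, 212.2]
ee_rot: [3.116, -0.396, 0.001]
force: [0.4, -0.5, -1.8]
opening: 0.325
grip_force: 24.9
obs 10.35 146.0 pred 151.9 34 -17 [6, 35, 60]
obs 10.4 149.5 pred 150.1 41 -16 [11, 44, 60]
t 10.45 w 1.294 tau 22.5 tagang 153.5 gap [-26.5  25.3  -1.2]
intercept 2
[[-0.86, 0.33, 0.03], [-0.87, 0.33, 0.03], [0.09, 0.78, 0.0], [0.18, 0.75, 0.0], [0.27, 0.71, 0.0], [0.36, 0.68, 0.0], [0.44, 0.61, 0.0], [0.5, 0.56, 0.0], [0.57, 0.49, 0.0], [0.62, 0.41, 0.0], [0.65, 0.33, 0.0], [0.69, 0.25, 0.0]]
```

```bash
python3 -m jog '[{"xyz":[-0.86,0.33,0.03],"twist":[0,0,0],"jaw":0},{"xyz":[-0.87,0.33,0.03],"twist":[0,0,0],"jaw":0},{"xyz":[0.09,0.78,0],"twist":[0,0,0],"jaw":0},{"xyz":[0.18,0.75,0],"twist":[0,0,0],"jaw":0},{"xyz":[0.27,0.71,0],"twist":[0,0,0],"jaw":0},{"xyz":[0.36,0.68,0],"twist":[0,0,0],"jaw":0},{"xyz":[0.44,0.61,0],"twist":[0,0,0],"jaw":0},{"xyz":[0.5,0.56,0],"twist":[0,0,0],"jaw":0},{"xyz":[0.57,0.49,0],"twist":[0,0,0],"jaw":0},{"xyz":[0.62,0.41,0],"twist":[0,0,0],"jaw":0}]'; python3 plan.py 1 12 211; python3 -c "
import cv2
from rig import eyes
"
```

```text
time: 11.45
tcp_pos: [491.8, -11.7, 211.1]
ee_rot: [3.116, -0.396, 0.001]
force: [-0.1, -0.3, -1.7]
opening: 0.328
grip_force: 24.9
obs 11.45 227.5 pred 225.3 46 -18 [36, 41, 51]
t 11.5 w 1.23 tau 25.2 tagang 230.5 gap [ 3.4 -5.2 -0.2]
intercept 1
[[0.92, 0.48, 0.01], [0.72, 0.19, 0.0], [0.74, 0.09, 0.01], [0.73, 0.01, -0.0], [0.72, -0.08, -0.0], [0.71, -0.17, 0.0], [0.68, -0.24, 0.0], [0.64, -0.33, 0.0], [0.59, -0.39, 0.0], [0.54, -0.46, 0.01], [0.49, -0.51, -0.0], [0.41, -0.56, -0.0]]
```

```bash
python3 -m jog '[{"xyz":[0.92,0.48,0],"twist":[0,0,0],"jaw":0},{"xyz":[0.72,0.19,0],"twist":[0,0,0],"jaw":0},{"xyz":[0.74,0.09,0],"twist":[0,0,0],"jaw":0},{"xyz":[0.73,0.01,0],"twist":[0,0,0],"jaw":0},{"xyz":[0.72,-0.08,0],"twist":[0,0,0],"jaw":0},{"xyz":[0.71,-0.17,0],"twist":[0,0,0],"jaw":0},{"xyz":[0.68,-0.24,0],"twist":[0,0,0],"jaw":0},{"xyz":[0.64,-0.33,0],"twist":[0,0,0],"jaw":0},{"xyz":[0.59,-0.39,0],"twist":[0,0,0],"jaw":0},{"xyz":[0.54,-0.46,0],"twist":[0,0,0],"jaw":0},{"xyz":[0.49,-0.51,0],"twist":[0,0,0],"jaw":0},{"xyz":[0.41,-0.56,0],"twist":[0,0,0],"jaw":0}]'; python3 plan.py 1 12 211
```

```text
time: 12.7
tcp_pos: [654.6, -11.1, 210.6]
ee_rot: [3.117, -0.394, -0.0]
force: [-0.2, 0.6, -1.4]
opening: 0.327
grip_force: 24.9
obs 12.7 317.5 pred 312.1 39 -15 [31, 39, 40]
t 12.75 w 1.181 tau 33.7 tagang 319.4 gap [11.2  4.4  0.5]
intercept 2
[[0.48, -0.85, -0.01], [0.49, -0.85, -0.01], [0.11, -0.7, 0.0], [0.04, -0.71, 0.0], [-0.05, -0.7, 0.0], [-0.12, -0.69, 0.0], [-0.21, -0.66, 0.01], [-0.27, -0.64, -0.0], [-0.35, -0.6, -0.0], [-0.4, -0.55, -0.0], [-0.47, -0.5, -0.0], [-0.51, -0.44, -0.0]]
```

```bash
sed -i 's/(p\[2\]-tau)\/6,(p\[1\]-1.5)\/.05/(p[2]-36)\/15,(p[1]-1.4)\/.2/; s/\.025\*p/.018*p/g' plan.py; python3 plan.py 0 12 211
```

```text
t 12.75 w 1.214 tau 45.4 tagang 320.6 gap [12.8  6.3  0.5]
intercept 2
[[0.5, -0.93, -0.01], [0.5, -0.93, -0.01], [0.1, -0.73, 0.0], [0.01, -0.73, 0.0], [-0.07, -0.72, 0.0], [-0.16, -0.71, 0.0], [-0.24, -0.68, 0.01], [-0.32, -0.65, -0.0], [-0.39, -0.6, -0.0], [-0.46, -0.55, -0.0], [-0.52, -0.49, -0.0], [-0.56, -0.42, -0.0]]
```

```bash
python3 -m jog '[{"xyz":[0.5,-0.93,0],"twist":[0,0,0],"jaw":0},{"xyz":[0.5,-0.93,0],"twist":[0,0,0],"jaw":0},{"xyz":[0.1,-0.73,0],"twist":[0,0,0],"jaw":0},{"xyz":[0.01,-0.73,0],"twist":[0,0,0],"jaw":0},{"xyz":[-0.07,-0.72,0],"twist":[0,0,0],"jaw":0},{"xyz":[-0.16,-0.71,0],"twist":[0,0,0],"jaw":0},{"xyz":[-0.24,-0.68,0],"twist":[0,0,0],"jaw":0},{"xyz":[-0.32,-0.65,0],"twist":[0,0,0],"jaw":0}]'; python3 plan.py 1 12 211
```

```text
time: 13.55
tcp_pos: [689.6, 106.4, 211.0]
ee_rot: [3.117, -0.393, -0.0]
force: [0.1, -0.8, -1.9]
opening: 0.327
grip_force: 24.9
obs 13.55 373.5 pred 375.4 26 -19 [60, 28, 2]
t 13.6 w 1.161 tau 39.2 tagang 17.2 gap [2.2 1.3 0. ]
intercept 1
[[-0.31, -0.67, 0.0], [-0.47, -0.53, 0.0], [-0.52, -0.47, 0.0], [-0.56, -0.41, 0.01], [-0.61, -0.33, -0.0], [-0.64, -0.27, -0.0], [-0.67, -0.19, 0.0], [-0.67, -0.11, 0.0], [-0.68, -0.03, 0.0], [-0.68, 0.04, 0.0], [-0.67, 0.11, 0.0], [-0.65, 0.19, 0.0]]
```

```bash
python3 -m jog '[{"xyz":[-0.31,-0.67,0],"twist":[0,0,0],"jaw":0},{"xyz":[-0.47,-0.53,0],"twist":[0,0,0],"jaw":0},{"xyz":[-0.52,-0.47,0],"twist":[0,0,0],"jaw":0},{"xyz":[-0.56,-0.41,0],"twist":[0,0,0],"jaw":0},{"xyz":[-0.61,-0.33,0],"twist":[0,0,0],"jaw":0},{"xyz":[-0.64,-0.27,0],"twist":[0,0,0],"jaw":0},{"xyz":[-0.67,-0.19,0],"twist":[0,0,0],"jaw":0},{"xyz":[-0.67,-0.11,0],"twist":[0,0,0],"jaw":0},{"xyz":[-0.68,-0.03,0],"twist":[0,0,0],"jaw":0},{"xyz":[-0.68,0.04,0],"twist":[0,0,0],"jaw":0}]'; python3 plan.py 1 12 211;  python3 - <<'E'
from rig import eyes
import cv2
cv2.imwrite('pics/s5.png',cv2.resize(eyes.grab_frame('side')['frame'][80:290,150:430],(600,450),interpolation=2))
E
python3 plan.py 0 12 211
```

```text
time: 14.6
tcp_pos: [591.0, 191.8, 211.0]
ee_rot: [3.117, -0.393, 0.0]
force: [0.9, 0.6, -1.7]
opening: 0.326
grip_force: 24.9
obs 14.6 444.0 pred 442.4 13 -17 [32, 31, -3]
t 14.65 w 1.123 tau 43.2 tagang 86.9 gap [-7.8  4.6 -0. ]
intercept 2
[[-0.87, 0.14, 0.0], [-0.86, 0.14, 0.0], [-0.6, 0.31, 0.01], [-0.57, 0.38, -0.0], [-0.51, 0.43, -0.0], [-0.47, 0.48, -0.0], [-0.4, 0.53, -0.0], [-0.35, 0.57, 0.0], [-0.28, 0.6, 0.0], [-0.21, 0.63, 0.0], [-0.14, 0.64, 0.0], [-0.08, 0.65, 0.0]]
t 14.7 w 1.121 tau 43.2 tagang 90.1 gap [-15.9   5.1  -0.1]
intercept 3
[[-0.9, 0.26, 0.0], [-0.89, 0.26, 0.01], [-0.9, 0.25, -0.0], [-0.54, 0.41, 0.0], [-0.49, 0.46, 0.0], [-0.43, 0.5, 0.0], [-0.38, 0.55, 0.0], [-0.31, 0.59, 0.0], [-0.25, 0.61, 0.0], [-0.18, 0.64, 0.0], [-0.1, 0.64, 0.0], [-0.04, 0.65, 0.0]]
```

View pics/s5.png

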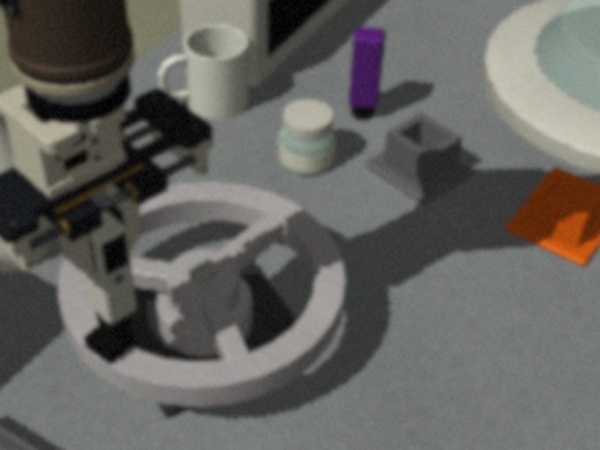

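The nose sits over the sensor block (crop about (110,340)), with the block slightly ahead, towards the camera. I'll keep following and add a margin check.

```bash
python3 -c "
from h import *
H=np.array([574.5,75.4])
for z,u,v in [(98,106,338),(98,110,342),(110,120,325)]:
  b=back('side',150+u*280/600,80+v*210/450,z)[:2]; d=b-H; print(b.round(1),np.hypot(*d).round(1),np.degrees(np.arctan2(d[1],d[0])).round(1))
"
python3 -m jog '[{"xyz":[-0.9,0.26,0],"twist":[0,0,0],"jaw":0},{"xyz":[-0.89,0.26,0],"twist":[0,0,0],"jaw":0},{"xyz":[-0.9,0.25,0],"twist":[0,0,0],"jaw":0},{"xyz":[-0.54,0.41,0],"twist":[0,0,0],"jaw":0},{"xyz":[-0.49,0.46,0],"twist":[0,0,0],"jaw":0},{"xyz":[-0.43,0.5,0],"twist":[0,0,0],"jaw":0},{"xyz":[-0.38,0.55,0],"twist":[0,0,0],"jaw":0},{"xyz":[-0.31,0.59,0],"twist":[0,0,0],"jaw":0},{"xyz":[-0.25,0.61,0],"twist":[0,0,0],"jaw":0},{"xyz":[-0.18,0.64,0],"twist":[0,0,0],"jaw":0}]'; python3 plan.py 1 12 211
```

```text
[589.5 202.9] 128.4 83.3
[583.4 204.6] 129.5 86.0
[581.3 191.4] 116.2 86.7
time: 15.7
tcp_pos: [467.0, 128.9, 211.0]
ee_rot: [3.117, -0.393, 0.0]
force: [0.3, 0.4, -1.6]
opening: 0.327
grip_force: 24.9
obs 15.7 504.0 pred 513.1 12 -16 [14, -18, 60]
t 15.75 w 1.025 tau 30.5 tagang 149.7 gap [ 3.1 10.3  0.2]
intercept 1
[[-0.12, 0.07, -0.01], [-0.07, 0.61, 0.0], [-0.02, 0.62, 0.0], [0.05, 0.61, 0.0], [0.11, 0.6, 0.01], [0.17, 0.59, -0.0], [0.22, 0.56, -0.0], [0.28, 0.53, -0.0], [0.32, 0.51, -0.0], [0.38, 0.46, -0.0], [0.41, 0.43, -0.0], [0.45, 0.38, 0.0]]
```

```bash
python3 -m jog '[{"xyz":[-0.12,0.07,0],"twist":[0,0,0],"jaw":0},{"xyz":[-0.07,0.61,0],"twist":[0,0,0],"jaw":0},{"xyz":[-0.02,0.62,0],"twist":[0,0,0],"jaw":0},{"xyz":[0.05,0.61,0],"twist":[0,0,0],"jaw":0},{"xyz":[0.11,0.6,0],"twist":[0,0,0],"jaw":0},{"xyz":[0.17,0.59,0],"twist":[0,0,0],"jaw":0}]'; python3 plan.py 1 12 211
```

```text
time: 16.35
tcp_pos: [454.4, 68.0, 210.9]
ee_rot: [3.117, -0.394, 0.0]
force: [0.2, -0.3, -0.6]
opening: 0.326
grip_force: 24.9
obs 16.35 542.0 pred 544.4 27 -17 [25, 26, 37]
t 16.4 w 0.976 tau 28.1 tagang 185.0 gap [-1.6 -1.1  0.1]
intercept 1
[[0.16, 0.62, -0.0], [0.28, 0.52, -0.0], [0.32, 0.49, -0.0], [0.37, 0.46, -0.0], [0.4, 0.41, 0.0], [0.45, 0.37, 0.0], [0.47, 0.33, 0.0], [0.5, 0.28, 0.0], [0.51, 0.23, 0.0], [0.54, 0.18, 0.0], [0.55, 0.13, 0.0], [0.55, 0.08, 0.0]]
```

```bash
python3 -m jog '[{"xyz":[0.16,0.62,0],"twist":[0,0,0],"jaw":0},{"xyz":[0.28,0.52,0],"twist":[0,0,0],"jaw":0},{"xyz":[0.32,0.49,0],"twist":[0,0,0],"jaw":0},{"xyz":[0.37,0.46,0],"twist":[0,0,0],"jaw":0},{"xyz":[0.4,0.41,0],"twist":[0,0,0],"jaw":0},{"xyz":[0.45,0.37,0],"twist":[0,0,0],"jaw":0},{"xyz":[0.47,0.33,0],"twist":[0,0,0],"jaw":0},{"xyz":[0.5,0.28,0],"twist":[0,0,0],"jaw":0},{"xyz":[0.51,0.23,0],"twist":[0,0,0],"jaw":0},{"xyz":[0.54,0.18,0],"twist":[0,0,0],"jaw":0}]'; python3 plan.py 1 12 211
```

```text
time: 17.4
tcp_pos: [513.5, -26.5, 210.8]
ee_rot: [3.117, -0.393, -0.0]
force: [-0.5, -0.0, -1.4]
opening: 0.323
grip_force: 24.9
obs 17.4 599.5 pred 599.5 46 -17 [34, 51, 42]
t 17.45 w 0.922 tau 28.1 tagang 242.1 gap [ 2.4 -4.9  0. ]
intercept 1
[[0.73, 0.31, -0.0], [0.55, 0.06, 0.0], [0.56, -0.0, 0.0], [0.55, -0.05, 0.0], [0.54, -0.09, 0.0], [0.52, -0.15, 0.0], [0.51, -0.18, 0.0], [0.49, -0.24, 0.0], [0.46, -0.27, 0.01], [0.44, -0.31, -0.0], [0.4, -0.34, -0.0], [0.37, -0.38, -0.0]]
```

```bash
python3 -m jog '[{"xyz":[0.73,0.31,0],"twist":[0,0,0],"jaw":0},{"xyz":[0.55,0.06,0],"twist":[0,0,0],"jaw":0},{"xyz":[0.56,0,0],"twist":[0,0,0],"jaw":0},{"xyz":[0.55,-0.05,0],"twist":[0,0,0],"jaw":0},{"xyz":[0.54,-0.09,0],"twist":[0,0,0],"jaw":0},{"xyz":[0.52,-0.15,0],"twist":[0,0,0],"jaw":0},{"xyz":[0.51,-0.18,0],"twist":[0,0,0],"jaw":0},{"xyz":[0.49,-0.24,0],"twist":[0,0,0],"jaw":0},{"xyz":[0.46,-0.27,0],"twist":[0,0,0],"jaw":0},{"xyz":[0.44,-0.31,0],"twist":[0,0,0],"jaw":0},{"xyz":[0.4,-0.34,0],"twist":[0,0,0],"jaw":0},{"xyz":[0.37,-0.38,0],"twist":[0,0,0],"jaw":0}]'; python3 plan.py 1 12 211
```

```text
time: 18.65
tcp_pos: [640.1, -24.1, 210.9]
ee_rot: [3.117, -0.393, -0.0]
force: [-0.2, -0.1, -1.1]
opening: 0.327
grip_force: 24.9
obs 18.65 665.5 pred 663.4 35 -16 [30, 34, 38]
t 18.7 w 0.869 tau 29.3 tagang 307.3 gap [7.  0.8 0.2]
intercept 1
[[0.64, -0.55, -0.01], [0.27, -0.45, 0.0], [0.23, -0.47, 0.0], [0.19, -0.49, 0.0], [0.14, -0.49, 0.01], [0.1, -0.51, -0.0], [0.06, -0.5, -0.0], [0.02, -0.51, -0.0], [-0.02, -0.51, -0.0], [-0.07, -0.5, -0.0], [-0.11, -0.48, -0.0], [-0.14, -0.48, -0.0]]
```

```bash
python3 -m jog '[{"xyz":[0.64,-0.55,0],"twist":[0,0,0],"jaw":0},{"xyz":[0.27,-0.45,0],"twist":[0,0,0],"jaw":0},{"xyz":[0.23,-0.47,0],"twist":[0,0,0],"jaw":0},{"xyz":[0.19,-0.49,0],"twist":[0,0,0],"jaw":0},{"xyz":[0.14,-0.49,0],"twist":[0,0,0],"jaw":0},{"xyz":[0.1,-0.51,0],"twist":[0,0,0],"jaw":0},{"xyz":[0.06,-0.5,0],"twist":[0,0,0],"jaw":0},{"xyz":[0.02,-0.51,0],"twist":[0,0,0],"jaw":0},{"xyz":[-0.02,-0.51,0],"twist":[0,0,0],"jaw":0},{"xyz":[-0.07,-0.5,0],"twist":[0,0,0],"jaw":0},{"xyz":[-0.11,-0.48,0],"twist":[0,0,0],"jaw":0},{"xyz":[-0.14,-0.48,0],"twist":[0,0,0],"jaw":0}]'
python3 -m jog '[{"xyz":[0,-0.1,-0.8],"twist":[0,0,0],"jaw":0},{"xyz":[0,0,-0.9],"twist":[0,0,0],"jaw":0},{"xyz":[0,0,0],"twist":[0,0,0],"jaw":0}]'
python3 plan.py 1 1 211; python3 st.py 514.5 -273.6 240
```

```text
time: 19.9
tcp_pos: [694.2, 84.9, 210.9]
ee_rot: [3.117, -0.393, -0.0]
force: [-1.0, 0.4, -1.7]
opening: 0.327
grip_force: 24.9
time: 20.2
tcp_pos: [696.0, 86.7, 247.6]
ee_rot: [-3.116, 0.392, -0.007]
force: [0.5, -0.1, -1.9]
opening: 0.328
grip_force: 24.9
obs 20.2 740.0 pred 738.9 47 -16 [60, 22, 46]
t 20.25 w 0.801 tau 29.9 tagang 22.0 gap [ -7.8  34.8 -35. ]
intercept 3
[[-0.6, -0.88, 0.58]]
20.25 [695.4  86.3 246. ] yaw -14.4 tilt [ 0.003  0.    -1.   ] f [-0.2 -0.1 -2.5] 0.3264438634370807 24.900905191898346
to goal units [-4.3  19.68  0.27]
```

```bash
python3 -m jog '[{"xyz":[-0.22,0.98,0],"twist":[0,0,0],"jaw":0},{"xyz":[-0.22,0.98,0],"twist":[0,0,0],"jaw":0},{"xyz":[-0.22,0.98,0],"twist":[0,0,0],"jaw":0},{"xyz":[-0.22,0.98,0],"twist":[0,0,0],"jaw":0},{"xyz":[-0.22,0.98,0],"twist":[0,0,0],"jaw":0},{"xyz":[-0.22,0.98,0],"twist":[0,0,0],"jaw":0},{"xyz":[-0.22,0.98,0],"twist":[0,0,0],"jaw":0},{"xyz":[-0.22,0.98,0],"twist":[0,0,0],"jaw":0},{"xyz":[-0.22,0.98,0],"twist":[0,0,0],"jaw":0},{"xyz":[-0.22,0.98,0],"twist":[0,0,0],"jaw":0}]'
python3 -m jog '[{"xyz":[-0.21,0.98,0],"twist":[0,0,0],"jaw":0},{"xyz":[-0.21,0.98,0],"twist":[0,0,0],"jaw":0},{"xyz":[-0.21,0.98,0],"twist":[0,0,0],"jaw":0},{"xyz":[-0.21,0.98,0],"twist":[0,0,0],"jaw":0},{"xyz":[-0.21,0.98,0],"twist":[0,0,0],"jaw":0},{"xyz":[-0.21,0.98,0],"twist":[0,0,0],"jaw":0},{"xyz":[-0.21,0.98,0],"twist":[0,0,0],"jaw":0},{"xyz":[-0.21,0.98,0],"twist":[0,0,0],"jaw":0},{"xyz":[-0.21,0.98,0],"twist":[0,0,0],"jaw":0},{"xyz":[-0.21,0.98,0],"twist":[0,0,0],"jaw":0},{"xyz":[0,0,0],"twist":[0,0,0],"jaw":0},{"xyz":[0,0,0],"twist":[0,0,0],"jaw":0}]'
python3 st.py 514.5 -273.6 112.5
python3 - <<'E'
from rig import eyes
import cv2,numpy as np
a=eyes.grab_frame('side')['frame'][90:195,290:430]; w=eyes.grab_frame('wrist')['frame'][100:310,140:420]
cv2.imwrite('pics/b8.png',np.vstack([cv2.resize(a,(400,300),interpolation=2),cv2.resize(w,(400,300))]))
E
```

```text
time: 21.25
tcp_pos: [602.7, -94.5, 245.0]
ee_rot: [3.117, -0.393, 0.0]
force: [0.0, -0.3, -2.6]
opening: 0.325
grip_force: 24.9
time: 22.45
tcp_pos: [513.6, -273.0, 245.0]
ee_rot: [-3.116, 0.395, -0.0]
force: [0.8, 0.2, -1.9]
opening: 0.325
grip_force: 24.9
22.45 [ 513.6 -273.   245. ] yaw -14.4 tilt [ 0.  0. -1.] f [ 0.8  0.2 -1.9] 0.32507251706068235 24.90109294652939
to goal units [0.05 0.02 6.63]
```

View pics/b8.png

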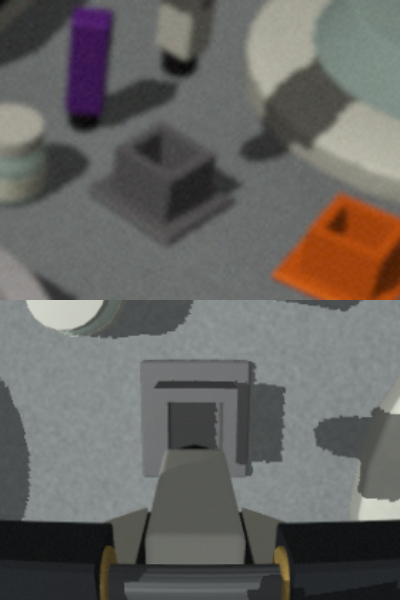

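The reader hangs upright above the grey cradle (nose at crop (180,68)). Lower it, watching the force.

```bash
python3 -m jog '[{"xyz":[0.05,0.02,0.5],"twist":[0,0,0],"jaw":0},{"xyz":[0,0,0.8],"twist":[0,0,0],"jaw":0},{"xyz":[0,0,0.8],"twist":[0,0,0],"jaw":0},{"xyz":[0,0,0.6],"twist":[0,0,0],"jaw":0},{"xyz":[0,0,0.5],"twist":[0,0,0],"jaw":0},{"xyz":[0,0,0.5],"twist":[0,0,0],"jaw":0},{"xyz":[0,0,0.5],"twist":[0,0,0],"jaw":0},{"xyz":[0,0,0.5],"twist":[0,0,0],"jaw":0},{"xyz":[0,0,0.5],"twist":[0,0,0],"jaw":0},{"xyz":[0,0,0.4],"twist":[0,0,0],"jaw":0}]'
python3 st.py 514.5 -273.6 112
```

```text
time: 23.55
tcp_pos: [514.9, -273.0, 132.1]
ee_rot: [-3.117, 0.393, 0.0]
force: [0.0, -0.6, -2.0]
opening: 0.328
grip_force: 24.9
23.55 [ 514.9 -273.   132.1] yaw -14.4 tilt [-0.  0. -1.] f [ 0.  -0.6 -2. ] 0.3278448075506408 24.900926649570465
to goal units [-0.01  0.03  1.  ]
```

```bash
python3 -m jog '[{"xyz":[0,0.02,0.4],"twist":[0,0,0],"jaw":0},{"xyz":[0,0,0.3],"twist":[0,0,0],"jaw":0},{"xyz":[0,0,0.2],"twist":[0,0,0],"jaw":0},{"xyz":[0,0,0.08],"twist":[0,0,0],"jaw":0},{"xyz":[0,0,0],"twist":[0,0,0],"jaw":0}]'
python3 st.py 514.5 -273.6 112
python3 -m jog '[{"xyz":[0,0,0],"twist":[0,0,0],"jaw":0.5},{"xyz":[0,0,0],"twist":[0,0,0],"jaw":0.8},{"xyz":[0,0,0],"twist":[0,0,0],"jaw":0.8},{"xyz":[0,0,0],"twist":[0,0,0],"jaw":0.8},{"xyz":[0,0,0],"twist":[0,0,0],"jaw":0.8},{"xyz":[0,0,0],"twist":[0,0,0],"jaw":0.8},{"xyz":[0,0,-0.4],"twist":[0,0,0],"jaw":0.8},{"xyz":[0,0,-0.8],"twist":[0,0,0],"jaw":0.8},{"xyz":[0,0,-1],"twist":[0,0,0],"jaw":0.8},{"xyz":[0,0,-1],"twist":[0,0,0],"jaw":0.8},{"xyz":[0,0,-1],"twist":[0,0,0],"jaw":0.8},{"xyz":[0,0,-1],"twist":[0,0,0],"jaw":0.8}]'
python3 - <<'E'
from rig import eyes
import cv2,numpy as np
a=eyes.grab_frame('side')['frame'][90:195,290:430]; w=eyes.grab_frame('wrist')['frame']
cv2.imwrite('pics/e9.png',np.vstack([cv2.resize(a,(400,300),interpolation=2),cv2.resize(w,(400,300))]))
E
```

```text
time: 24.05
tcp_pos: [514.9, -273.4, 113.3]
ee_rot: [3.117, -0.393, -0.0]
force: [-0.3, -0.3, -2.1]
opening: 0.32
grip_force: 24.9
24.05 [ 514.9 -273.4  113.3] yaw -14.4 tilt [-0.  0. -1.] f [-0.3 -0.3 -2.1] 0.32035809151178635 24.90095168352127
to goal units [-0.02  0.01  0.06]
time: 25.25
tcp_pos: [514.8, -273.5, 218.8]
ee_rot: [3.117, -0.393, 0.001]
force: [0.9, 0.6, -0.1]
opening: 0.802
grip_force: 0.0
```

View pics/e9.png

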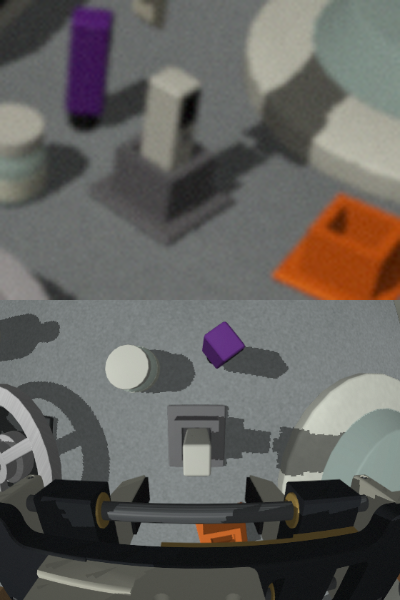

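The reader stands upright in the grey cradle (side crop about (170,115)), and the gripper is clear above it. I'm handing the job in.

```bash
python3 -m jog '[{"xyz":[0,0,-0.5],"twist":[0,0,0],"jaw":0.8},{"xyz":[0,0,0],"twist":[0,0,0],"jaw":0.8},{"xyz":[0,0,0],"twist":[0,0,0],"jaw":0.8},{"xyz":[0,0,0],"twist":[0,0,0],"jaw":0.8}]'; python3 -c "
from rig import r; print(r.job_done())"
```

```text
time: 25.75
tcp_pos: [514.6, -273.3, 226.7]
ee_rot: [-3.117, 0.393, 0.002]
force: [-0.2, 0.1, 0.1]
opening: 0.8
grip_force: 0.0
the job is handed in; nothing more can be done
None
```

I handed the job in at 25.75 s with no verdict returned: by my camera estimates the nose followed the coasting sensor block from about 11 to 20 s, at about 1.3 falling to 0.8 rad/s, and the reader is back upright and released in its cradle.

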